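Start the tube shaker from its keys

ROBOT

A 7-joint arm with a two-finger parallel gripper is mounted at the origin on the work surface; the furniture and walls round the work are solid. World frame = base frame: x ahead of the robot, y to its left, z up, the work surface at z = 0. Lengths are in m, angles in degrees, forces in N, time in s.
With the tool pointing down it reaches from about 0.425 to 0.875 m from the base axis. Payload 4.7 kg.
Tool frame: the origin (TCP) lies midway between the tips of the shut fingers; the grasp point (between the pads) lies 19 mm behind it; z points along the fingers, x is the direction in which the jaws open and shut, and the axes are right-handed (so a half turn about z gives the same grasp; the last joint's range is limited). The gripper opens to 87 mm and grips with 3 to 60 N. Pads are 19 mm wide; open, the fingers measure 117 mm over their backs; the gripper's body (75 mm by 190 mm) begins 51 mm behind the grasp point.
Start: joints at [65.094, 18.392, -4.016, 83.108, 1.295, 78.541, -3.26], TCP at [0.282, -0.586, 0.223] pointing down, gripper open.
Joint ranges: [-163.93, 163.93], [-17.29, 119.83], [-79.2, 71.16], [3.27, 140.29], [-89.18, 269.18], [5.43, 117.66], [-154.24, 154.24]. Speed limits (degrees/s): [147.25, 147.25, 180, 180, 180, 180, 180].

INTERFACE

Orientations are given as [roll, pitch, yaw] about the fixed x, y, z axes, in that order (R = Rz(yaw) Ry(pitch) Rx(roll)).
In Python, from cell import telemetry, optics, env gives the robot as it stands.
- The arm moves only by the tool arm_command, never from a script. Its arguments are lists of equal length, an entry for each row: "translation": the shift along the tool's x, y, z in cm, a list of three; "twist": the turn about the tool's z in degrees. In form: {"translation": [[x, y, z], ...], "twist": [twist, ...]}. A call has 1 to 10 rows; each row shifts and turns the pose as measured when the row begins, along the tool's axes as they then stand; what a row does not reach is not made up. A row lasts 1/8 s, in which the tool goes at most 62.5 mm and 10.7 degrees, less where a joint would pass 70% of its speed; a pose out of reach is approached as far as the arm can. A call is refused whole if a number of a shift passes 6.25 or a number of a turn 10.7, either way. A call with a gripper value outside its range is refused whole. "grip" is the opening in per cent of the stroke, from 0 (shut) to 100 (fully open), set as the call begins (left out, the last holds). The fingers move at their own pace and stop on an object; "force" is the grip in N (left out, the last holds). Time passes only in rows, so rows that do not move let the fingers close. It gives the time, the measured TCP pose, the force and the opening at its end, in the units of the state.
- telemetry.get_obs(): the state, without advancing time (a new reading comes with each control period).
- optics.read_camera(name): name is "scene" or "top" or "wrist"; returns a dict with "img" (400x640x3 uint8, blue, green, red), "fx", "fy", "cx", "cy" (pixels), "extrinsics" (4x4, takes a point from camera to world coordinates); the wrist camera has in their place "hand_eye" (4x4, takes a point from camera to tool coordinates, whose origin is the TCP and whose axes are the tool frame's). Camera axes: x right, y up, looking along -z (the intrinsics and any distortion apply to the point x, -y, -z); pixel columns grow to the right and rows downward; lengths in m; the calibration is good to about 2 mm. A picture is of the moment at which its call begins: read the wrist's pose just before it. There is no depth.
- env.sign_off(): hands the job in, once; it reports no verdict.
The state is a dict: "time_s": time; "qpos": joint angles; "joint_velocities": joint speeds; "effort": joint torques, N m; "tool_pos": TCP position; "tool_rot": TCP orientation; "force": force on the tool from outside, world axes, zero at the start; "wrist_torque": the same for the moment, N m; "grip_width": finger opening in m.
Only numpy, scipy, OpenCV 4.12 (cv2) and the standard library are available. Lean on these libraries where they do the work, as an engineer would, in place of code of your own. Each camera call takes 0.05 s, during which the arm holds its last target. There are 200 camera calls.

TASK

Start the tube shaker with the closed fingertips: first tip the rocker switch on by pressing down its raised near end, then push the square key fully in so that it stays in, and last press the narrow bar key fully down, hold it there for at least one second and let it come back up. Do not press the round key, press nothing out of turn, and pick up or move nothing that stands round the shaker.

Things in the scene. Friction and masses are not known exactly. Their poses are not given: they have to be found in the camera images.
- shaker: tube shaker, fixed: white body 210 x 240 x 60 mm (x, y, z). Origin on the bench under its middle; x points from its front (controls, robot side) to its back, y to its left, z up. The four controls stand 60 mm in front of its middle in a row along y, 55 mm apart, each in a black bezel 54 x 44 mm. A platform 62 mm behind the row carries a fixed orange tube rack, top 131 mm above the bench.
- rocker_near (a point): middle of the near half of the rocker's top face, the half that stands up at the start; moves with it, about 81 mm above the bench when off, 75 mm when on. The rocker is a white shallow-V paddle, 47 (shaker x) x 30 mm, that tips front to back about an axle 16 mm behind this point. Which of the four stations it sits in varies.
- rocker (a joint): tilt of the rocker, rad: about -0.2 at the start (off, near end up), +0.2 with the near end fully down (on). It has no spring: about 3 N at the near half's middle tips it and it stays where it is left.
- square_key_top (a point): centre of the top face of the square key, a cap 26 x 26 mm; moves with the cap. 77 mm above the bench while the key is out. Its axes are the shaker's. Which of the four stations it sits in varies.
- square_key (a joint): how far the square key is pushed in, m: 0 out, 0.007 fully in. A latching key: about 3 N pushes it and it stays in where it is left; it cannot be pulled out again.
- bar_key_top (a point): centre of the top face of the bar key, a narrow cap 44 (shaker x) x 16 (shaker y) mm; moves with the cap. 77 mm above the bench while out. Which of the four stations it sits in varies.
- bar_key (a joint): how far the bar key is pushed in, m: 0 out, 0.006 fully in. Sprung: 1.5 N to start, 4.5 N fully in; it comes back out when let go.
- round_key_top (a point): centre of the top face of the round key, a cap 28 mm across; moves with the cap. 77 mm above the bench. Not to be pressed. Which of the four stations it sits in varies.
- round_key (a joint): how far the round key is pushed in, m: 0 out, 0.006 fully in. Sprung, 1.5 to 4.5 N.
- cap_press: hand cap press, a fixed bystander 320 mm tall, 177 (x) x 124 (y) mm, with a side lever, to the right of the shaker: reach round it, in front or above. Origin at the centre of its underside.
- bottle_a: the reagent bottle (45 mm wide, 90 mm tall) that stands in front of the middle of the shaker; loose, to be left alone; origin at the centre of its underside
- bottle_b: the reagent bottle (45 mm wide, 90 mm tall) that stands in front of the left part of the shaker; loose, to be left alone; origin at the centre of its underside
- timer: countdown timer, 60 x 66 x 21 mm, lying in front of the right part of the shaker; loose, to be left alone; origin at the centre of its underside
- tape: roll of tape, 64 mm across, 19 mm high, to the left of the shaker; loose, to be left alone; origin at the centre of its underside
- marker: felt marker, 133 mm long, 14 mm thick, lying to the left of the shaker; loose, to be left alone; origin at the middle of its underside

How it is judged (in metres and radians):
On the way, in this order (a step that is already met when the one before it is completed fails the run):
1. the rocker is tipped on (value of joint rocker above 0.12 rad), for 0.1 s.
2. the square key is pushed fully in, the rocker being on (value of joint rocker above 0.12 rad and value of joint square_key above 0.0055 m), for 0.1 s.
3. the bar key is held down for a second, the rocker on and the square key in (all of step 2 and value of joint bar_key above 0.0045 m), for 0.9 s.
At the end, for the whole second after the job is handed in: The rocker stands on (over 0.12 rad), the square key is in (over 5.5 of its 7 mm), the bar key and the round key are out (less than 1.5 mm in), and the two bottles, the timer, the tape and the marker lie at rest within 20 mm of where they stood (all of step 2 and value of joint each of bar_key, round_key below 0.0015 m and distance of each of bottle_a, bottle_b, timer, tape, marker from where it was at the start of the episode below 0.02 m and linear speed of each of bottle_a, bottle_b, timer, tape, marker below 0.02 m/s); the robot touches nothing.
It fails at once if the round key is pressed (over 2.5 mm) (value of joint round_key above 0.0025 m).
It fails at once if the square key is pressed before the rocker is on (value of joint square_key above 0.0025 m and value of joint rocker below 0.1 rad).
It fails at once if the bar key is pressed before the rocker is on and the square key is in (value of joint bar_key above 0.0025 m and (value of joint rocker below 0.1 rad or value of joint square_key below 0.005 m)).
It fails at once if a loose thing round the shaker is moved more than 20 mm (distance of any of bottle_a, bottle_b, timer, tape, marker from where it was at the start of the episode above 0.02 m).
It fails at once if a loose thing round the shaker is lifted more than 12 mm, or a bottle is tipped over (height (world z) of any of bottle_a, bottle_b, timer, tape, marker above 0.012 m or angle between any of bottle_a, bottle_b's own z axis and vertical above 0.35 rad).
It also fails if it takes over 45 s, if anything falls off the work surface, if the arm or the gripper's body presses on something with over 40 N, if the wrist force passes 120 N, or if a joint passes its speed limit or range.

## Working session

There is one attempt and no reset: what is moved stays moved. The work goes in short steps, Python scripts to look and compute and a tool call to move; the robot and the scene stay as the last step left them, time stands still between calls to the robot, and variables do not carry over. Pictures are saved under pics/ and viewed, about 8 in all and at most 12, crops included, and the job is handed in when it is done.

Besides the shell and the picture viewer there is one more tool, called after ">>>" in YAML: its name, and indented under it one key for each argument. arm_command: Moves the arm, as the interface text tells. Its arguments: {"type":"object","properties":{"translation":{"type":"array","items":{"type":"array","items":{"type":"number"}}},"twist":{"type":"array","items":{"type":"number"}},"grip":{"type":"number"},"force":{"type":"number"}},"required":["translation","twist"]}

```bash
mkdir -p pics; ls
python3 - <<'E'
from cell import telemetry, optics
import cv2, numpy as np
s=telemetry.get_obs(); print({k:np.round(v,3).tolist() for k,v in s.items()})
for n in("scene","top"):
    c=optics.read_camera(n); cv2.imwrite(f"pics/{n}0.png",c["img"])
    print(n,{k:(np.round(v,4).tolist()) for k,v in c.items() if k!="img"})
E
```

```text
pics
{'time_s': 0.0, 'qpos': [65.095, 18.44, -4.017, 83.175, 1.296, 78.538, -3.26], 'joint_velocities': [0.045, -0.006, -0.069, -0.032, -0.052, -0.101, -0.077], 'effort': [0.001, -49.129, -0.403, -31.252, -0.064, 0.044, 0.0], 'tool_pos': [0.282, -0.585, 0.221], 'tool_rot': [179.994, 0.107, -64.283], 'force': [-0.44, 0.156, 0.116], 'wrist_torque': [-0.035, -0.059, -0.001], 'grip_width': 0.087}
scene {'fx': 459.091, 'fy': 459.091, 'cx': 319.5753, 'cy': 204.0943, 'extrinsics': [[-0.607, 0.4653, -0.6442, -0.388], [-0.7946, -0.3626, 0.4869, 0.9677], [-0.007, 0.8075, 0.5898, 0.9108], [0.0, 0.0, 0.0, 1.0]]}
top {'fx': 386.4118, 'fy': 386.4118, 'cx': 320.2044, 'cy': 194.0844, 'extrinsics': [[0.1361, 0.9683, -0.2094, 0.3087], [-0.9907, 0.1325, -0.0314, 0.2644], [-0.0026, 0.2117, 0.9773, 1.0158], [0.0, 0.0, 0.0, 1.0]]}
```

View pics/scene0.png

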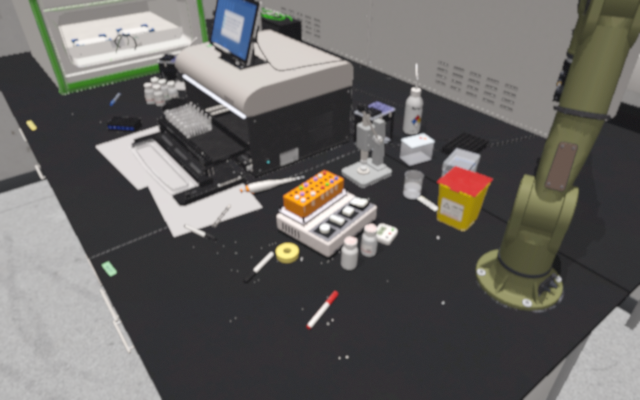

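View pics/top0.png

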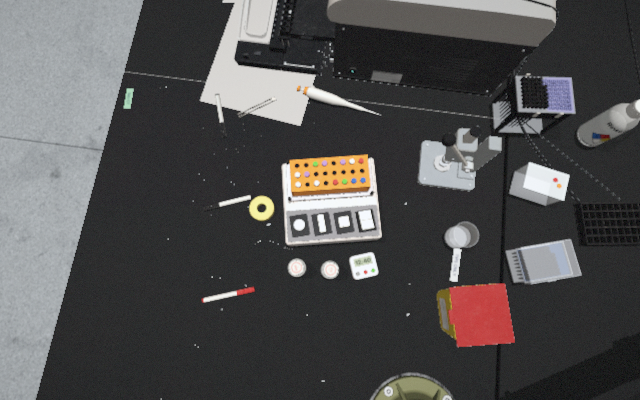

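The top view shows the four stations left to right: round (299,225), bar (321,224), square (344,222), rocker (367,220). The bottles are at (297,268) and (330,269), the timer at (364,266), and the press near (450,160). The next step is to turn these into world positions.

```bash
cat > h.py <<'E'
import numpy as np, cv2
def ray(c,T,u,v,z):
    d=T[:3,:3]@np.array([(u-c["cx"])/c["fx"],-(v-c["cy"])/c["fy"],-1]); o=T[:3,3]
    return o+d*(z-o[2])/d[2]
def blobs(m,lo,hi):
    n,_,st,ce=cv2.connectedComponentsWithStats(m.astype(np.uint8))
    return [(ce[i],st[i]) for i in range(1,n) if lo<st[i][4]<hi]
E
python3 - <<'E'
from cell import optics
from h import *
c=optics.read_camera("top"); im=c["img"]; T=c["extrinsics"]
x0,y0=280,205
big=cv2.resize(im[150:290,260:400],None,fx=4,fy=4,interpolation=cv2.INTER_CUBIC); cv2.imwrite("pics/topcrop.png",big)
m=im[205:245,280:384].min(2)>150
for ce,st in blobs(m,20,2000): print(ce+[x0,y0],st,np.round(ray(c,T,*(ce+[x0,y0]),.077),4))
d=im[205:245,280:384].max(2)<90
for ce,st in blobs(d,20,3000): print('dark',ce+[x0,y0],st,np.round(ray(c,T,st[0]+st[2]/2-.5+x0,st[1]+st[3]/2-.5+y0,.062),4))
for n,p in dict(bottA=(330,269),bottB=(297,268)).items(): print(n,ray(c,T,*p,.09))
E
```

```text
[321.064 222.664] [ 37   9   9  19 125] [0.4392 0.2827 0.077 ]
[343.46666667 221.23333333] [ 58  11  12  12 120] [0.4502 0.2288 0.077 ]
[298.76146789 224.30275229] [ 13  14  12  12 109] [0.4278 0.3362 0.077 ]
dark [281.71511628 226.31976744] [  0   0   6  40 172] [0.4237 0.3773 0.062 ]
dark [366.49408284 234.39053254] [ 35   0  69  40 338] [0.4462 0.2136 0.062 ]
dark [343.13615023 222.50704225] [ 54   6  20  23 213] [0.4505 0.2279 0.062 ]
dark [358.56363636 222.67272727] [76  7  9 20 55] [0.4573 0.1874 0.062 ]
dark [299.32735426 225.71748879] [ 10   9  19  23 223] [0.4281 0.3365 0.062 ]
dark [321.26470588 224.11764706] [ 32   8  20  23 204] [0.4381 0.2814 0.062 ]
bottA [0.33149605 0.24670447 0.09      ]
bottB [0.3232165 0.3239713 0.09     ]
```

View pics/topcrop.png

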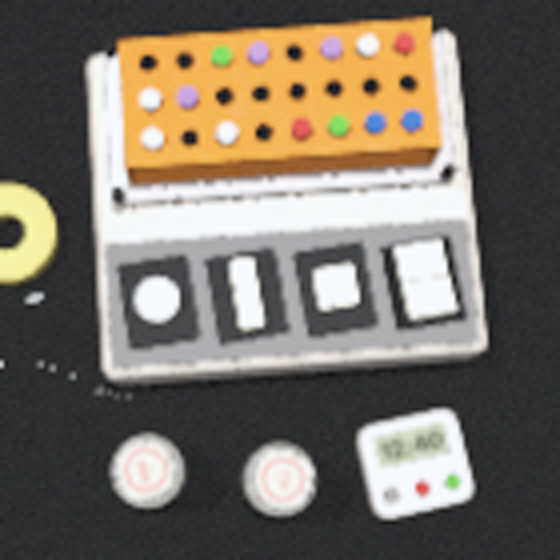

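>>> arm_command:
  translation:
    - [0,0,-4]
    - [0,0,-5]
    - [0,0,-5]
    - [0,0,-5]
    - [0,0,-3]
    - [0,0,0]
  twist: [3,4,4,3,0,0]
  grip: 0
  force: 20

```text
time_s: 0.9
tool_pos: [0.2814, -0.5848, 0.4443]
tool_rot: [179.9, 0.5, -78.8]
force: [0.2, -0.1, -0.7]
grip_width: 0.0347
```

```bash
cat >> h.py <<'E'
from scipy.spatial.transform import Rotation as R
def pose(s):
    T=np.eye(4); T[:3,:3]=R.from_euler("xyz",s["tool_rot"],degrees=True).as_matrix(); T[:3,3]=s["tool_pos"]; return T
def go(*ps):
    "tool-frame shifts (cm) along the path of world points, from the present pose"
    from cell import telemetry
    s=telemetry.get_obs(); T=pose(s); a=T[:3,3]; print("t",s["time_s"],"pos",np.round(a,4),"rot",np.round(s["tool_rot"],2),"F",np.round(s["force"],2),"q",np.round(s["qpos"],0))
    for p in ps: print(p,"shift cm",np.round(T[:3,:3].T@(np.array(p)-a)*100,2)); a=np.array(p)
E
python3 - <<'E'
from h import *
go((.50,-.2,.43),(.44,.17,.43))
from cell import optics
c=optics.read_camera("top"); 
for p in((420,185),(475,190),(462,135),(500,150)): print(p,ray(c,c["extrinsics"],*p,.02))
E
```

```text
t 0.9 pos [ 0.2814 -0.5848  0.4443] rot [179.86   0.47 -78.76] F [ 0.23 -0.11 -0.71] q [ 63.  19.  -2.  57.   1. 104. -17.]
(0.5, -0.2, 0.43) shift cm [-33.47 -28.94   1.63]
(0.44, 0.17, 0.43) shift cm [-37.46  -1.33   0.3 ]
(420, 185) [0.5822416  0.03781478 0.02      ]
(475, 190) [ 0.5883542  -0.10706161  0.02      ]
(462, 135) [ 0.73756272 -0.06398889  0.02      ]
(500, 150) [ 0.70850216 -0.1680908   0.02      ]
```

>>> arm_command:
  translation:
    - [-4.2,-3.6,0]
    - [-4.2,-3.6,0]
    - [-4.2,-3.6,0]
    - [-4.2,-3.6,0]
    - [-4.2,-3.6,0]
    - [-4.2,-3.6,0]
    - [-4.2,-3.6,0]
    - [-4.2,-3.6,0]
    - [0,0,0]
  twist: [0,0,0,0,0,0,0,0,0]

```text
time_s: 2.08
tool_pos: [0.5008, -0.1845, 0.4251]
tool_rot: [178.7, 1.9, -78.8]
force: [-0.6, -0.7, -0.3]
grip_width: 0.0004
```

```bash
python3 -c "
from h import *
go((.44,.17,.43))"
```

```text
t 2.075 pos [ 0.5008 -0.1845  0.4251] rot [178.67   1.91 -78.83] F [-0.56 -0.71 -0.26] q [ 36.   6. -20.  76.   1. 101. -62.]
(0.44, 0.17, 0.43) shift cm [-35.95  -0.92   0.69]
```

>>> arm_command:
  translation:
    - [-5,0,0]
    - [-5,0,0]
    - [-5,0,0]
    - [-5,0,0]
    - [-5,-0.2,0]
    - [-5,-0.3,0]
    - [-4,-0.4,0]
    - [-2,0,1]
    - [0,0,2]
    - [0,0,0]
  twist: [0,0,0,0,0,0,0,0,0,0]

```text
time_s: 3.32
tool_pos: [0.4335, 0.1718, 0.3899]
tool_rot: [177.2, 1.9, -79.7]
force: [-0.1, 0.0, 0.9]
grip_width: 0.0001
```

Run:
```python
from h import *
go((.4457,.1718,.12))
from cell import telemetry,optics
s=telemetry.get_obs(); c=optics.read_camera("wrist"); cv2.imwrite("pics/w1.png",c["img"]); np.save("w1.npy",pose(s)@c["hand_eye"])
print(np.round(c["hand_eye"],3),c["fx"])
```

```text
t 3.325 pos [0.4335 0.1718 0.3899] rot [177.24   1.93 -79.66] F [-0.11  0.    0.93] q [  19.   -3.  -39.   88.   -4.   97. -100.]
(0.4457, 0.1718, 0.12) shift cm [ 1.12 -2.5  26.88]
[[ 1.    -0.001 -0.    -0.001]
 [-0.001 -0.953 -0.303 -0.084]
 [-0.     0.303 -0.953 -0.162]
 [ 0.     0.     0.     1.   ]] 334.783911744599
```

View pics/w1.png

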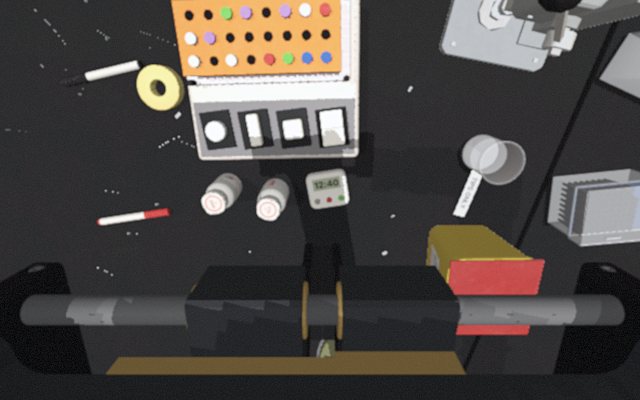

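The wrist view confirms the order: round (216,131), bar (257,130), square (292,130), rocker (331,128). The bottles and timer sit in front, clear of the row.

Run:
```python
from h import *
from cell import optics
c=optics.read_camera("wrist"); T=np.load("w1.npy"); im=cv2.imread("pics/w1.png")
x0,y0=196,100
for t in(150,185):
  m=im[y0:152,x0:354].min(2)>t
  for ce,st in blobs(m,60,1500): print(t,ce+[x0,y0],st,np.round(ray(c,T,*(ce+[x0,y0]),.077),4))
```

```text
150 [331.94072165 127.0193299 ] [123   9  26  37 776] [0.4645 0.1744 0.077 ]
150 [253.3423913  128.93478261] [ 49  14  17  32 368] [0.4418 0.2815 0.077 ]
150 [292.62745098 128.50980392] [ 87  19  21  20 357] [0.4525 0.2276 0.077 ]
150 [214.69253731 130.84477612] [  9  21  20  21 335] [0.4291 0.3348 0.077 ]
185 [232.62857143 100.57714286] [  0   0  95   3 175] [0.4743 0.3135 0.077 ]
185 [332.05464481 126.73224044] [124   9  25  36 732] [0.4649 0.1743 0.077 ]
185 [253.02848101 128.08544304] [ 50  14  15  31 316] [0.4428 0.2821 0.077 ]
185 [292.48024316 128.39209726] [ 87  19  20  20 329] [0.4526 0.2278 0.077 ]
185 [197.55405405 138.31081081] [ 0 20  5 32 74] [0.4141 0.3582 0.077 ]
185 [214.64012739 130.91719745] [  9  21  20  21 314] [0.4289 0.3349 0.077 ]
```

>>> arm_command:
  translation:
    - [0.3,-0.6,4]
    - [0.3,-0.6,5]
    - [0.3,-0.6,5]
    - [0.3,-0.6,5]
    - [0,0,4]
    - [0,0,1]
    - [0,0,0]
  twist: [0,0,0,0,0,0,0]

```text
time_s: 4.3
tool_pos: [0.4559, 0.1665, 0.1498]
tool_rot: [178.1, 1.9, -80.3]
force: [1.1, 0.1, 0.9]
grip_width: 0.0001
```

```bash
python3 -c "
from h import *
go((.446,.171,.10),(.446,.171,.069))"
```

```text
t 4.3 pos [0.4559 0.1665 0.1498] rot [178.05   1.94 -80.25] F [1.1  0.13 0.87] q [  18.    5.  -41.  109.    1.   69. -103.]
(0.446, 0.171, 0.1) shift cm [-0.45  0.73  5.02]
(0.446, 0.171, 0.069) shift cm [ 0.1  -0.11  3.1 ]
```

>>> arm_command:
  translation:
    - [-0.5,0.8,2]
    - [0,0,2]
    - [0,0,1]
    - [0,0,0]
  twist: [-1,-1,0,0]

```text
time_s: 4.8
tool_pos: [0.452, 0.1726, 0.1071]
tool_rot: [178.9, 2.0, -78.3]
force: [-0.7, 0.2, -0.5]
grip_width: 0.0005
```

Run:
```python
from h import *
go((.446,.171,.07))
from cell import telemetry,optics
s=telemetry.get_obs(); c=optics.read_camera("wrist"); cv2.imwrite("pics/w2.png",c["img"])
```

```text
t 4.8 pos [0.452  0.1726 0.1071] rot [178.91   1.98 -78.35] F [-0.69  0.22 -0.48] q [  17.    7.  -41.  112.    3.   63. -104.]
(0.446, 0.171, 0.07) shift cm [0.16 0.55 3.71]
```

View pics/w2.png

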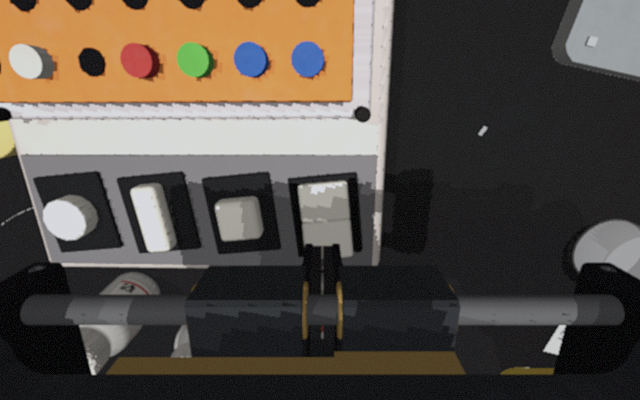

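The fingertips at (321,250) hang over the rocker's raised near half, with the fold at (327,222). I can press now.

>>> arm_command:
  translation:
    - [0.1,0.6,1]
    - [0,0.2,1]
    - [0,0,1]
    - [0,0,0.5]
    - [0,0,0]
  twist: [0,0,0,0,0]

```text
time_s: 5.48
tool_pos: [0.4436, 0.1705, 0.0758]
tool_rot: [178.9, 1.8, -78.4]
force: [-3.0, -1.0, 5.5]
grip_width: 0.0007
```

```bash
python3 -c "
from h import *
go((.446,.171,.07))"
```

```text
t 5.475 pos [0.4436 0.1705 0.0758] rot [178.85   1.76 -78.41] F [-3.02 -0.96  5.5 ] q [  16.    8.  -41.  115.    4.   59. -105.]
(0.446, 0.171, 0.07) shift cm [ 0.01 -0.26  0.57]
```

>>> arm_command:
  translation:
    - [0,-0.1,0.4]
    - [0,0,0.4]
    - [0,0,0.4]
    - [0,0,0]
  twist: [0,0,0,0]

```text
time_s: 5.98
tool_pos: [0.4437, 0.1705, 0.0762]
tool_rot: [178.5, 1.2, -78.4]
force: [-0.7, 0.1, -0.5]
grip_width: 0.0004
```

>>> arm_command:
  translation:
    - [0,0,1.0]
    - [0,0,1.0]
  twist: [0,0]

```text
time_s: 6.22
tool_pos: [0.4447, 0.1709, 0.0742]
tool_rot: [178.2, 0.5, -78.5]
force: [-36.1, -15.2, 102.9]
grip_width: 0.0003
```

Run:
```python
from h import *
go((.446,.171,.12))
from cell import telemetry,optics
c=optics.read_camera("wrist"); cv2.imwrite("pics/w3.png",c["img"])
```

```text
t 6.225 pos [0.4447 0.1709 0.0742] rot [178.16   0.53 -78.46] F [-36.06 -15.17 102.93] q [  15.    9.  -41.  114.    6.   60. -107.]
(0.446, 0.171, 0.12) shift cm [-0.03  0.01 -4.59]
```

That reached 109 N against the stop, close to the 120 N limit, so I'll press much more gently from here. First I'll lift and check the rocker.

>>> arm_command:
  translation:
    - [0,0,-1]
    - [0,0,-1.5]
    - [0,0,-2]
    - [0,0,0]
  twist: [0,0,0,0]

```text
time_s: 6.78
tool_pos: [0.4473, 0.1714, 0.1223]
tool_rot: [178.4, 0.4, -78.4]
force: [-0.8, -0.2, 0.1]
grip_width: 0.0005
```

Run:
```python
from h import *
go((.4514,.2283,.11))
from cell import telemetry,optics
c=optics.read_camera("wrist"); cv2.imwrite("pics/w4.png",c["img"])
```

```text
t 6.775 pos [0.4473 0.1714 0.1223] rot [178.36   0.44 -78.42] F [-0.78 -0.19  0.13] q [  16.    6.  -41.  111.    3.   66. -105.]
(0.4514, 0.2283, 0.11) shift cm [-5.49 -1.58  1.23]
```

View pics/w4.png

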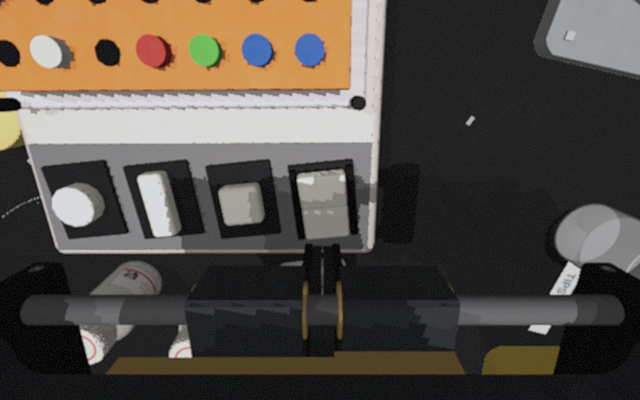

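The rocker now stands with its far half, (322,188), raised and its near half down. The stiff stop at z ≈ 75 mm agrees with "on". Next is the square key.

>>> arm_command:
  translation:
    - [-2.8,-0.8,0]
    - [-2.7,-0.8,0]
    - [0,0,1]
    - [0,0,0]
  twist: [0,0,0,0]

```text
time_s: 7.32
tool_pos: [0.4477, 0.2257, 0.1045]
tool_rot: [177.7, 0.4, -78.6]
force: [1.0, -0.5, -0.2]
grip_width: 0.0008
```

Run:
```python
from h import *
go((.4514,.2283,.085))
```

```text
t 7.325 pos [0.4477 0.2257 0.1045] rot [177.68   0.36 -78.57] F [ 0.97 -0.49 -0.18] q [  11.   11.  -43.  109.    7.   65. -114.]
(0.4514, 0.2283, 0.085) shift cm [-0.17 -0.49  1.93]
```

>>> arm_command:
  translation:
    - [-0.2,-0.4,1]
    - [-0.1,-0.2,0.8]
    - [0,0,0.4]
    - [0,0,0]
  twist: [0,0,0,0]

```text
time_s: 7.82
tool_pos: [0.4522, 0.2269, 0.0794]
tool_rot: [177.6, 0.3, -78.8]
force: [0.4, 0.6, 0.5]
grip_width: -0.0
```

>>> arm_command:
  translation:
    - [0,0,0.4]
    - [0,0,0.4]
  twist: [0,0]

```text
time_s: 8.07
tool_pos: [0.4527, 0.2272, 0.0722]
tool_rot: [177.7, 0.3, -78.8]
force: [-1.3, -0.2, 2.2]
grip_width: 0.0005
```

>>> arm_command:
  translation:
    - [0,0,0.2]
    - [0,0,0.2]
    - [0,0,0.2]
  twist: [0,0,0]

```text
time_s: 8.45
tool_pos: [0.4529, 0.2272, 0.0702]
tool_rot: [177.7, 0.1, -78.8]
force: [-5.7, -4.0, 19.4]
grip_width: 0.0004
```

>>> arm_command:
  translation:
    - [0,0,0.2]
    - [0,0,0.1]
    - [0,0,-1]
    - [0,0,-1.5]
    - [0,0,-1.5]
    - [0,0,0]
  twist: [0,0,0,0,0,0]

```text
time_s: 9.2
tool_pos: [0.455, 0.228, 0.1134]
tool_rot: [177.8, -0.0, -78.8]
force: [0.6, 0.6, 1.0]
grip_width: 0.0005
```

Run:
```python
from h import *
go((.4405,.282,.11))
from cell import telemetry,optics
c=optics.read_camera("wrist"); cv2.imwrite("pics/w5.png",c["img"])
```

```text
t 9.2 pos [0.455  0.228  0.1134] rot [ 1.7776e+02 -2.0000e-02 -7.8770e+01] F [0.57 0.6  0.98] q [  10.   12.  -43.  108.    8.   66. -115.]
(0.4405, 0.282, 0.11) shift cm [-5.58  0.36  0.35]
```

View pics/w5.png

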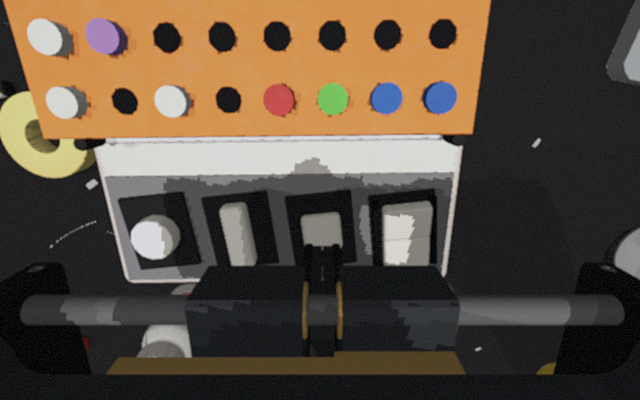

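The square cap at (321,228) is sunk, the rocker at (408,235) is still on, and the round key at (155,237) is untouched. Next is the bar key.

>>> arm_command:
  translation:
    - [-2.8,0.3,0]
    - [-2.7,0.3,0]
    - [0,0,0.5]
    - [0,0,0]
  twist: [0,0,0,0]

```text
time_s: 9.75
tool_pos: [0.4372, 0.2788, 0.1057]
tool_rot: [177.5, -0.2, -78.9]
force: [0.2, -0.6, 0.2]
grip_width: 0.0005
```

Run:
```python
from h import *
go((.4405,.282,.085))
```

```text
t 9.75 pos [0.4372 0.2788 0.1057] rot [ 1.7752e+02 -1.6000e-01 -7.8920e+01] F [ 0.18 -0.64  0.25] q [   5.   14.  -45.  107.   10.   66. -122.]
(0.4405, 0.282, 0.085) shift cm [-0.26 -0.48  2.05]
```

>>> arm_command:
  translation:
    - [-0.3,-0.4,1]
    - [-0.1,-0.1,0.8]
    - [0,0,0.4]
    - [0,0,0]
  twist: [0,0,0,0]

```text
time_s: 10.25
tool_pos: [0.4414, 0.2806, 0.0808]
tool_rot: [177.4, -0.3, -79.2]
force: [-0.3, 0.5, 0.0]
grip_width: 0.0005
```

>>> arm_command:
  translation:
    - [0,0,0.4]
    - [0,0,0.4]
    - [0,0,0.2]
  twist: [0,0,0]

```text
time_s: 10.62
tool_pos: [0.4418, 0.2808, 0.0716]
tool_rot: [177.5, -0.3, -79.2]
force: [-1.3, -1.1, 8.7]
grip_width: 0.0006
```

>>> arm_command:
  translation:
    - [0,0,0.2]
    - [0,0,0.2]
    - [0,0,0.2]
    - [0,0,0.2]
  twist: [0,0,0,0]

```text
time_s: 11.12
tool_pos: [0.4419, 0.2808, 0.0714]
tool_rot: [177.6, -0.6, -79.1]
force: [-4.7, -3.2, 15.5]
grip_width: 0.0003
```

>>> arm_command:
  translation:
    - [0,0,0.2]
    - [0,0,0.2]
    - [0,0,0.2]
    - [0,0,0.2]
    - [0,0,0.2]
    - [0,0,0.2]
    - [0,0,0.2]
    - [0,0,0.2]
  twist: [0,0,0,0,0,0,0,0]

```text
time_s: 12.12
tool_pos: [0.4419, 0.2808, 0.0713]
tool_rot: [177.7, -1.2, -79.1]
force: [-4.1, -3.0, 14.5]
grip_width: 0.0005
```

>>> arm_command:
  translation:
    - [0,0,0.2]
    - [0,0,0.2]
    - [0,0,0.2]
    - [0,0,0.2]
    - [0,0,0.2]
    - [0,0,-1]
    - [0,0,-2]
    - [0,0,-4]
    - [0,0,-5]
    - [0,0,0]
  twist: [0,0,0,0,0,0,0,0,0,0]

```text
time_s: 13.38
tool_pos: [0.4454, 0.2854, 0.1947]
tool_rot: [177.8, -1.6, -79.0]
force: [0.1, -0.1, -1.0]
grip_width: 0.0008
```

Run:
```python
from h import *
go()
from cell import telemetry,optics
c=optics.read_camera("wrist"); cv2.imwrite("pics/w6.png",c["img"])
```

```text
t 13.375 pos [0.4454 0.2854 0.1947] rot [177.8   -1.64 -79.04] F [ 0.07 -0.12 -0.99] q [   5.   11.  -45.   99.    8.   76. -121.]
```

View pics/w6.png

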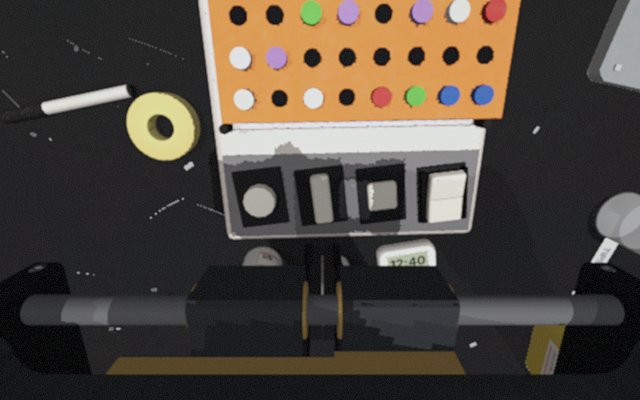

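The arm is clear. The rocker (446,196) is on, the square key (382,195) is lower and the bar key (321,198) is back up. The round key (260,200), bottles, timer, tape and marker are undisturbed, so I'm handing in.

```bash
python3 -c "
from cell import env
print(env.sign_off())"
```

```text
the job is handed in; nothing more can be done
None
```

The shaker sequence is done and handed in at about 13.4 s of the 45 s allowed. The hand-in gave no verdict, and I had no joint readings, so the checks below come from tool height, force and pictures.

- **Rocker:** I tipped it on by its near end. It met a stiff stop with the tool at about 75 mm, which agrees with "on", and the last picture shows it tipped that way.
- **Square key:** I pushed it to its stop, with the tool at 70.2 mm (about 7 mm in) at 19 N. It stayed sunk in the later pictures.
- **Bar key:** I held it down at about 71.4 mm (5.6 mm in) and 15 N for about 2 s, then let go. It looks back up in the last picture.
- **Surroundings:** The round key was not touched. No loose thing looked moved in the last wrist picture, though only parts of the bottles and timer were in view. The arm ended clear of everything, reading about 1 N.

**One flaw:** an unneeded second push on the rocker reached about 110 N at the wrist. That is below the 120 N limit, but only just, and it was read at the end of the push, so the peak may have been higher. I pressed the other two keys much more gently.

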